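Set and lock the steady rest against a clay bowl

ROBOT

A 6-joint arm with a two-finger parallel gripper is mounted at the origin on the work surface. World frame = base frame: x ahead of the robot, y to its left, z up, the work surface at z = 0. Lengths are in mm, angles in rad, forces in N, time in s.
With the tool pointing down it reaches from about 275 to 725 mm from the base axis. Payload 15.9 kg.
Tool frame: the origin (TCP) lies on the centre line of the jaws, within the pads' length; the fingertips stand 19 mm ahead of it and the grasp point (between the pads) is the TCP (robot.nose_length is the distance from the TCP to the fingertips, in mm); z points along the fingers, y is the line along which they close (so a half turn about z gives the same grasp; the last joint's range is limited). The gripper opens to 85 mm and grips with 20 to 120 N. Pads are 22 mm wide; open, the fingers measure 114 mm over their backs; the gripper's body (76 mm by 85 mm) begins 54 mm behind the grasp point. The pads swing forward as they close: fully open they stand 13 mm farther back than shut.
Start: joints at [1.252, 0.213, -0.034, 1.323, 0, 1.571], TCP at [156.707, 474.793, 250.306] pointing down, gripper open.
Joint ranges: [-2.98, 2.98], [-0.74, 1.72], [-1.14, 1.35], [-2.1, 2.04], [-1.57, 1.44], [-3.14, 3.14]. Speed limits (rad/s): [1.89, 1.89, 2.39, 2.57, 3.14, 3.14].

INTERFACE

Orientations are given as a rotation vector (axis times angle).
In Python, from bench import robot gives the robot as it stands.
- The arm moves only by the tool carry_out, never from a script. Its argument "motion" is a list of rows, each a list of 6 numbers: the shift along the world's x, y, z in mm, then the turn, a rotation vector about the world's x, y, z in degrees. In form: [[tx, ty, tz, ax, ay, az], ...]. A call has exactly 8 rows; each row shifts and turns the commanded pose from where the row before left it; what a row does not reach is not made up. A row lasts 1/8 s, in which the tool goes at most 62.5 mm and 10.7 degrees, less where a joint would pass 70% of its speed; a pose out of reach is approached as far as the arm can. A call with a gripper value outside its range is refused whole. "jaw" is the closure, from -1 (fully open) to 1 (shut), set as the call begins (left out, the last holds). The fingers move at their own pace and stop on an object; "force" is the grip in N (left out, the last holds). Time passes only in rows, so rows that do not move let the fingers close, or fill a call up. It gives the time, the measured TCP pose, the force, the opening and the grip force at its end, in the units of the state.
- robot.state(): the state, without advancing time (a new reading comes with each control period).
- robot.snapshot(name): name is "side" or "top" or "wrist"; returns a dict with "image" (400x640x3 uint8, blue, green, red), "fx", "fy", "cx", "cy" (pixels), "dist" ([k1, k2, p1, p2, k3] as OpenCV has them; the pictures are not rectified), "xyz" and "orientation" of the camera in the world. Camera axes: x right, y down, z forward; pixel columns grow to the right and rows downward; lengths in mm; the calibration is good to about 2 mm. A picture is of the moment at which its call begins. There is no depth.
- robot.job_done(): hands the job in; it is judged then, once.
The state is a dict: "t": time; "joint_pos": joint angles; "dq": joint speeds; "joint_efforts": joint torques, N m; "position": TCP position; "eef_rot": TCP orientation; "ft_force": force on the tool from outside, world axes, zero at the start; "torque": the same for the moment, N m; "gripper_width": opening from 0.0 (shut) to 1.0 (fully open); "grasp_force": force on a finger pad.
Only numpy, scipy, OpenCV 4.12 (cv2) and the standard library are available. Lean on these libraries where they do the work, as an engineer would, in place of code of your own. Each camera call takes 0.05 s, during which the arm holds its last target. There are 200 camera calls.

TASK

Unlock the blue steady rest beside the banding wheel by turning its black clamp knob anticlockwise, slide it along its rail until its orange rubber pad just touches the clay bowl without shoving the bowl, and lock it there by turning the knob clockwise until it is firm, without forcing it (the rail is worn there, so the knob bites at a different angle: go by feel). Leave the tub, the blue case and the wooden roller where they are.

Things in the scene. Friction and masses are not known exactly. Their poses are not given: they have to be found in the camera images.
- jig: Fixed plywood board 150 x 440 mm, 18 mm thick; origin at the centre of its underside, on the table; its y axis is the long way. On it a green banding wheel (does not turn; disc radius 85 mm, top at 45 mm) with its axis at y = -100 mm, and an aluminium rail along y from y = 25 to 210 mm, 30 mm wide, top at 58 mm.
- rest (a joint): Position of the blue rest (carriage) along the rail, m; grows towards the bowl (along the jig's -y), range -0.045 to 0.09. At 0 the knob axis is at y = 120 mm of the jig. Free, it slides with about 1 N plus slight damping; clamped it resists 14 N or more. Carriage block 56 x 48 mm, top at 85 mm above the table.
- rest_face (a point): Centre of the flat front face of the rest's orange rubber pad (50 mm wide, 34 mm high, facing along the jig's -y), 77 mm above the table, 95 mm ahead of the knob axis towards the bowl. Axes as the jig's.
- clamp_knob (a joint): Angle of the clamp knob, rad, about the vertical; grows clockwise seen from above (tightening). At 0 its bar lies along the jig's x; range -1.2 to 1.5. The screw sinks 3 mm per rad, and the knob with it. Starts locked, near 0.17; bites near 0 where it is parked, and 0.1 to 0.8 rad later where the rail is worn, near the bowl.
- knob_grip (a point): Point on the knob axis in the middle of its grip bar: 50 mm long, 13 mm wide, 32 mm high (16 mm above and below this point), about 113 mm above the table. Under the bar 6 mm of round hub, then the top of the carriage block.
- clamp_foot: Steel foot under the knob's screw, inside the carriage, pressing on the rail; origin on its underside. It turns with the knob. It takes about 0.03 N m to turn the knob free; once it bites, the torque climbs by some 0.15 N m per 0.1 rad. A firm knob takes 0.3 to 0.4 N m and presses the foot with 50 to 80 N; over 0.55 N m (120 N) is forcing it.
- bowl: Loose leather-hard clay bowl, straight sided, outer radius 65 mm, 75 mm tall, about 1 kg, standing on the wheel disc; origin at the centre of its underside. It slides if pushed with more than about 6 N.
- tub: Bystander: white and green plastic tub, radius 43 mm, 60 mm tall; origin at the centre of its underside.
- case: Bystander: open blue plastic pencil case, two trays together 70 x 113 mm, 22 mm tall; origin under the centre of the deeper tray, the other lies to its +y.
- roller: Bystander: wooden roller 130 mm long along its y, 28 mm thick; origin at its underside.
There are look-alikes about, which are no part of the job. Leave any pink look-alike of the bowl alone.

How it is judged:
By the outcome, as a careful person would: the job done as asked, in the order asked, and still so for the second after the job is handed in, with the robot touching nothing.
It also fails if it takes over 51 s, if anything falls off the work surface, if the arm or the gripper's body presses on something with over 40 N, if the wrist force passes 120 N, or if a joint passes its speed limit or range.

## Working session

There is one attempt and no reset: what is moved stays moved. The work goes in short steps, Python scripts to look and compute and a tool call to move; the robot and the scene stay as the last step left them, time stands still between calls to the robot, and variables do not carry over. Pictures are saved under pics/ and viewed, at most 10 in all, crops included, and the job is handed in when it is done.

Besides the shell and the picture viewer there is one more tool, called after "Request:" as a command line: name --pt "numbers of a row" for each row, then --argument value for the rest. carry_out: Moves the arm, as the interface text tells. Its arguments: {"type":"object","properties":{"motion":{"type":"array"},"jaw":{"type":"number"},"force":{"type":"number"}},"required":["motion"]}

```bash
ls; mkdir -p pics; python3 - <<'E'
from bench import robot
import cv2,pickle
d={}
for n in("side","top","wrist"):
    s=robot.snapshot(n); d[n]=s; cv2.imwrite(f"pics/{n}0.png",s["image"]); print(n,{k:v for k,v in s.items() if k!="image"})
pickle.dump(d,open("s0.pkl","wb"))
print(robot.state())
E
```

```text
pics
side {'fx': 415.734422136383, 'fy': 415.734422136383, 'cx': 323.2743859454254, 'cy': 202.76183676335478, 'dist': array([0.03077304, 0.        , 0.        , 0.        , 0.        ]), 'xyz': array([ 409.42950951, -716.40291279,  815.22792132]), 'orientation': array([-2.39793259,  0.28359004, -0.0997505 ])}
top {'fx': 389.81692086240145, 'fy': 389.81692086240145, 'cx': 321.38073007982194, 'cy': 209.92230543353438, 'dist': array([0.02498644, 0.        , 0.        , 0.        , 0.        ]), 'xyz': array([ 406.40560357, -129.78616253,  960.17596951]), 'orientation': array([-2.13078395,  2.14600942, -0.09560052])}
wrist {'fx': 336.3478428230023, 'fy': 336.3478428230023, 'cx': 325.2357409867283, 'cy': 200.62181946912654, 'dist': array([-0.00716311,  0.        ,  0.        ,  0.        ,  0.        ]), 'xyz': array([ 88.94544868, 496.78387149, 373.34593348]), 'orientation': array([2.35208546, 1.7018719 , 0.23849581])}
{'t': 0.15, 'joint_pos': array([ 1.25199098e+00,  2.13228482e-01, -3.48669825e-02,  1.32347356e+00,
        9.72858602e-06,  1.57080101e+00]), 'dq': array([ 1.16996063e-03, -4.76526202e-05,  3.31633231e-03,  1.22624062e-03,
        1.02872944e-03, -7.18260072e-04]), 'joint_efforts': array([ 8.16104002e-04, -6.86404896e+01,  4.87251270e+01,  1.29919552e-02,
       -4.37945096e-05,  2.07617910e-05]), 'position': array([156.64461973, 474.59771443, 249.9561849 ]), 'eef_rot': array([-4.98646477e-01, -3.10163243e+00,  1.19588712e-03]), 'ft_force': array([ 0.35959482,  0.48176943, -0.1516581 ]), 'torque': array([-0.005931  , -0.00016486, -0.01626142]), 'grasp_force': 0.0, 'gripper_width': 0.994746997671173}
```

View pics/top0.png

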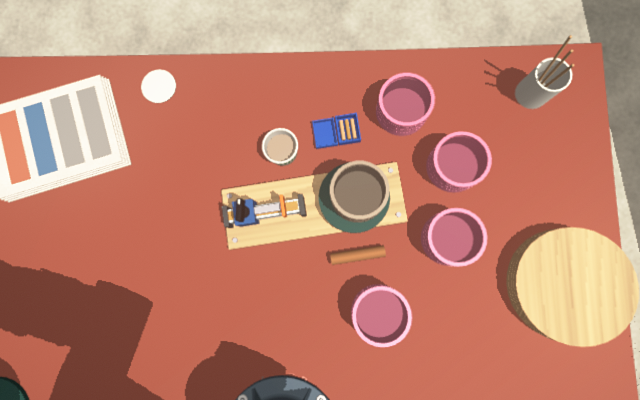

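View pics/side0.png

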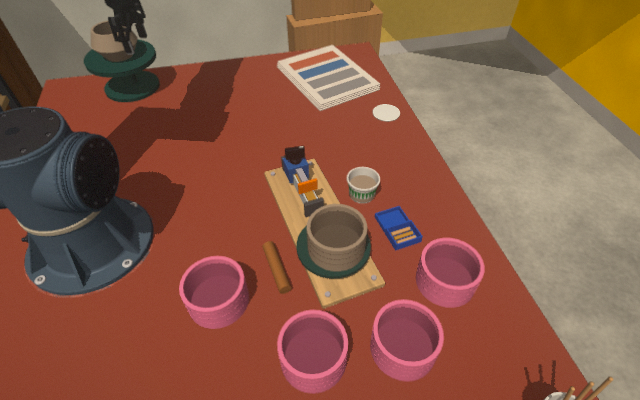

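The top view shows the rest and black knob at about (242,210), the orange pad at (290,206) and the grey-brown bowl on the green wheel at (358,190). Possible mix-ups:
- **Bowl:** four pink bowls at (406,100), (461,160), (456,237) and (381,316).
- **Wheel:** a second wheel with a bowl, seen in the side view at (118,55).

I choose the grey-brown bowl on the plywood jig, and the blue rest on that same jig. I'll check both in a close crop.

```bash
python3 - <<'E'
import cv2,pickle,numpy as np
d=pickle.load(open("s0.pkl","rb"))
a=d["top"]["image"][155:255,215:415]; b=d["side"]["image"][140:305,255:395]
cv2.imwrite("pics/c1.png",cv2.resize(a,(800,400),interpolation=cv2.INTER_CUBIC))
cv2.imwrite("pics/c2.png",cv2.resize(b,None,fx=3.6,fy=3.6,interpolation=cv2.INTER_CUBIC))
E
```

```text
(no output)
```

View pics/c1.png

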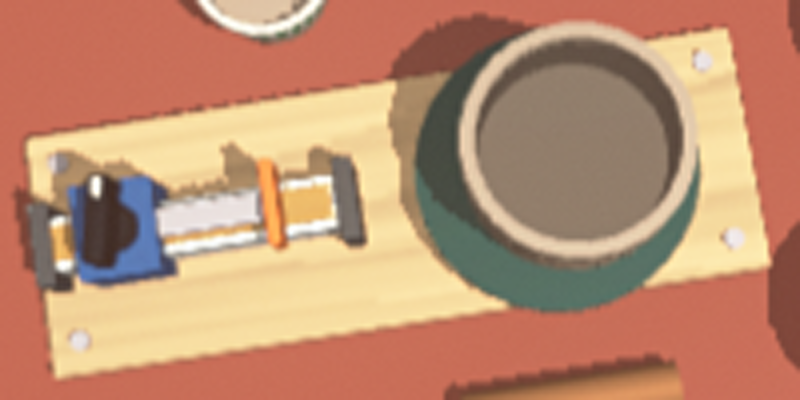

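View pics/c2.png

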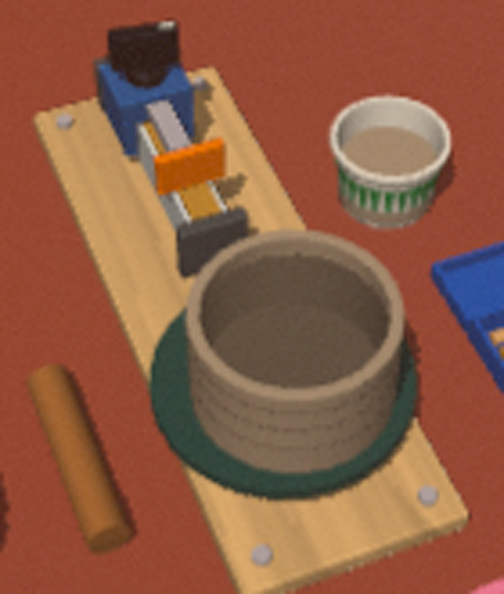

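The crops confirm it. The black knob bar is on the blue carriage at c1 (100,222), the orange pad top edge runs (275,160)-(287,243), and the brown bowl rim is centred at c1 (578,140). Next I fit the jig pose from the board corners in both views.

```bash
cat > h.py <<'E'
import cv2,numpy as np,pickle
from scipy.spatial.transform import Rotation as R
def proj(s,P):
    Rw=R.from_rotvec(s["orientation"]).as_matrix().T
    K=np.array([[s["fx"],0,s["cx"]],[0,s["fy"],s["cy"]],[0,0,1]])
    return cv2.projectPoints(np.atleast_2d(P).astype(float),cv2.Rodrigues(Rw)[0],-Rw@s["xyz"],K,s["dist"])[0][:,0]
def hit(s,uv,z):
    K=np.array([[s["fx"],0,s["cx"]],[0,s["fy"],s["cy"]],[0,0,1]])
    n=cv2.undistortPoints(np.array(uv,float).reshape(-1,1,2),K,s["dist"])[:,0]
    r=R.from_rotvec(s["orientation"]).apply(np.c_[n,np.ones(len(n))])
    return s["xyz"]+r*((z-s["xyz"][2])/r[:,2])[:,None]
def jig(p,P):
    c,s=np.cos(p[2]),np.sin(p[2]); P=np.atleast_2d(P).astype(float)
    return np.c_[p[0]+c*P[:,0]-s*P[:,1],p[1]+s*P[:,0]+c*P[:,1],P[:,2]]
def unjig(p,P):
    c,s=np.cos(p[2]),np.sin(p[2]); d=np.atleast_2d(P)[:,:2]-p[:2]
    return np.c_[c*d[:,0]+s*d[:,1],-s*d[:,0]+c*d[:,1]]
T=lambda L:np.array(L)/4+[215,155]-.375
S=lambda L:np.array(L)/3.6+[255,140]-.36
E
python3 - <<'E'
from h import *
from scipy.optimize import least_squares
d=pickle.load(open("s0.pkl","rb"));t,s=d["top"],d["side"]
C=np.array([[75,220,18],[-75,220,18],[-75,-220,18],[75,-220,18]])
ct=T([[25,137],[57,378],[770,266],[730,28]]); cs=S([[213,70],[38,115],[240,593],[467,518]])
for use in("t","s","ts"):
    f=lambda p:np.r_[(proj(t,jig(p,C))-ct).ravel()*("t" in use),(proj(s,jig(p,C))-cs).ravel()*("s" in use)]
    o=least_squares(f,[500,-50,0.1]);p=o.x;print(use,p.round(3),f(p).round(1))
np.save("jig.npy",p)
print("pad top front T",unjig(p,hit(t,T([[275,160],[287,243]]),94)).round(1).tolist())
print("pad top S",unjig(p,hit(s,S([[157,155],[224,141]]),94)).round(1).tolist())
print("knob top T ends",unjig(p,hit(t,T([[97,175],[97,265]]),129)).round(1).tolist())
print("knob top S ends",unjig(p,hit(s,S([[108,32],[178,22]]),129)).round(1).tolist())
print("bowl rim T L R T B",unjig(p,hit(t,T([[458,140],[698,140],[578,20],[578,260]]),120)).round(1).tolist())
print("bowl rim S L R T B",unjig(p,hit(s,S([[187,318],[405,318],[296,230],[296,405]]),120)).round(1).tolist())
E
```

```text
t [ 5.39026e+02 -7.46570e+01  1.46000e-01] [-0.   0.1 -0.8  0.   0.9  0.2 -0.1 -0.4 -0.  -0.  -0.  -0.  -0.   0.
  0.  -0. ]
s [ 5.41528e+02 -7.56610e+01  1.37000e-01] [ 0.  -0.  -0.  -0.   0.   0.   0.  -0.   1.  -1.7 -1.3 -0.8 -0.3  1.6
  0.6 -0.4]
ts [ 5.4018e+02 -7.5131e+01  1.4200e-01] [ 0.3 -0.7 -0.8 -0.8  1.   0.1  0.3 -0.5  0.  -1.8 -2.2 -0.6 -0.4  1.5
  0.3 -0.8]
pad top front T [[21.2, 60.9], [-26.6, 60.6]]
pad top S [[-20.7, 68.7], [26.1, 64.3]]
knob top T ends [[21.3, 154.1], [-27.5, 160.0]]
knob top S ends [[-22.5, 161.5], [26.3, 153.4]]
bowl rim T L R T B [[12.0, -42.8], [-8.0, -171.6], [68.1, -118.0], [-62.9, -97.0]]
bowl rim S L R T B [[-55.9, -90.3], [63.6, -138.1], [30.8, -50.0], [-20.2, -171.6]]
```

The jig is at about (540,-75) with yaw 0.142. The knob axis is at jig y≈156.5, so rest is about -37 mm. The bowl front is at jig y≈-42, so travel is about 104 mm. I'm moving above the knob at world (518,80).

Request:
carry_out --pt "22.6 -24.7 0 0 0 1" --pt "22.6 -24.7 0 0 0 1" --pt "22.6 -24.7 0 0 0 1" --pt "22.6 -24.7 0 0 0 1" --pt "22.6 -24.7 0 0 0 1" --pt "22.6 -24.7 0 0 0 1" --pt "22.6 -24.7 0 0 0 1" --pt "22.6 -24.7 0 0 0 1" --jaw -1

```text
t: 1.15
position: [338.1, 276.3, 250.2]
eef_rot: [-0.28, -3.129, 0.0]
ft_force: [0.2, 1.1, -0.2]
gripper_width: 0.999
grasp_force: 0.0
```

Request:
carry_out --pt "22.6 -24.7 0 0 0 1" --pt "22.6 -24.7 0 0 0 1" --pt "22.6 -24.7 0 0 0 1" --pt "22.6 -24.7 0 0 0 1" --pt "22.6 -24.7 0 0 0 1" --pt "22.6 -24.7 0 0 0 1" --pt "22.6 -24.7 0 0 0 1" --pt "22.6 -24.7 0 0 0 1"

```text
t: 2.15
position: [518.9, 78.7, 250.1]
eef_rot: [-0.061, -3.141, 0.0]
ft_force: [-0.1, 0.6, 0.0]
gripper_width: 1.001
grasp_force: 0.0
```

```bash
python3 - <<'E'
from h import *
from bench import robot
st=robot.state(); s=robot.snapshot("wrist"); pickle.dump(s,open("w1.pkl","wb"))
print(st["position"],st["eef_rot"],st["joint_pos"],st["ft_force"],s["xyz"])
p=np.load("jig.npy")
print(proj(s,jig(p,[[0,156.5,129],[22,61,94],[0,-42.5,120]])))
cv2.imwrite("pics/w1.png",s["image"])
E
```

```text
[518.86793143  78.65283387 250.09788934] [-6.13273814e-02 -3.14058788e+00  5.37673286e-05] [1.50420414e-01 2.64929041e-01 3.21574371e-02 1.33843071e+00
 3.49336938e-05 1.89470158e-01] [-0.10629342  0.63379257  0.04419877] [447.69568892  81.41792938 373.59714002]
[[326.91396845 200.41767711]
 [225.52155062 231.47964757]
 [ 86.70222789 239.52617429]]
```

View pics/w1.png

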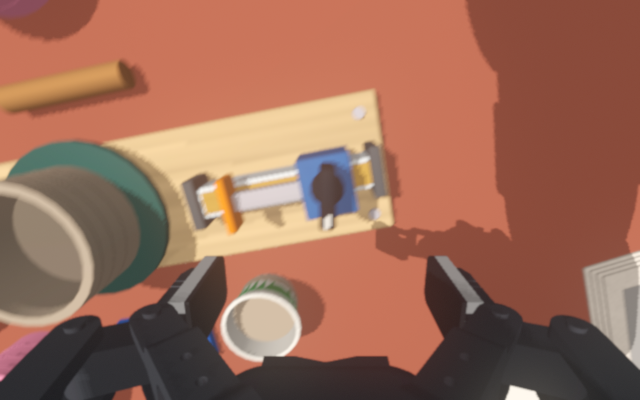

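The wrist view shows the knob bar from about (326,165) to (328,228) on the blue carriage, close to the predicted (327,200), and the tub at (262,318). I'm zooming in to refine this.

```bash
python3 - <<'E'
import cv2
im=cv2.imread("pics/w1.png")[140:240,180:400]
cv2.imwrite("pics/w1c.png",cv2.convertScaleAbs(cv2.resize(im,None,fx=3.6,fy=3.6,interpolation=cv2.INTER_CUBIC),alpha=1.3,beta=25))
E
```

```text
(no output)
```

View pics/w1c.png

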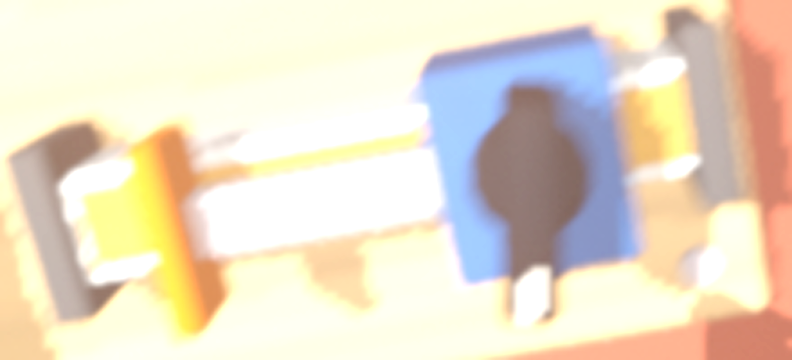

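The knob bar is vertical in the image, so it is already aligned with the jaws. Its centre is at about pixel (327.5,197), which puts it at world (517,80). I'm descending to z=118.

Request:
carry_out --pt "-1.9 1.3 -18 0 0 0" --pt "0 0 -19 0 0 0" --pt "0 0 -19 0 0 0" --pt "0 0 -19 0 0 0" --pt "0 0 -19 0 0 0" --pt "0 0 -19 0 0 0" --pt "0 0 -19 0 0 0" --pt "0 0 0 0 0 0"

```text
t: 3.2
position: [515.4, 80.8, 117.1]
eef_rot: [-0.062, -3.138, 0.001]
ft_force: [-0.5, 0.9, 0.7]
gripper_width: 0.998
grasp_force: 0.0
```

Request:
carry_out --pt "0 0 0 0 0 0" --pt "0 0 0 0 0 0" --pt "0 0 0 0 0 0" --pt "0 0 0 0 0 0" --pt "0 0 0 0 0 0" --pt "0 0 0 0 0 0" --pt "0 0 0 0 0 0" --pt "0 0 0 0 0 0" --jaw 0.55 --force 20

```text
t: 4.2
position: [516.4, 80.9, 118.3]
eef_rot: [-0.062, -3.141, 0.0]
ft_force: [-0.3, 0.1, 0.2]
gripper_width: 0.231
grasp_force: 0.0
```

```bash
python3 - <<'E'
from h import *
from bench import robot
st=robot.state(); s=robot.snapshot("wrist")
print({k:np.round(v,3) for k,v in st.items()})
cv2.imwrite("pics/w2.png",s["image"])
E
```

```text
{'t': np.float64(4.2), 'joint_pos': array([ 0.155,  0.321, -0.232,  1.018, -0.   ,  0.195]), 'dq': array([-0.   , -0.001,  0.001,  0.   ,  0.001, -0.   ]), 'joint_efforts': array([-1.0000e-03, -7.4974e+01,  4.5298e+01,  2.0000e-03, -0.0000e+00,
        0.0000e+00]), 'position': array([516.366,  80.894, 118.294]), 'eef_rot': array([-0.062, -3.141,  0.   ]), 'ft_force': array([-0.348,  0.074,  0.218]), 'torque': array([-0.023,  0.004, -0.016]), 'grasp_force': np.float64(0.0), 'gripper_width': np.float64(0.231)}
```

View pics/w2.png

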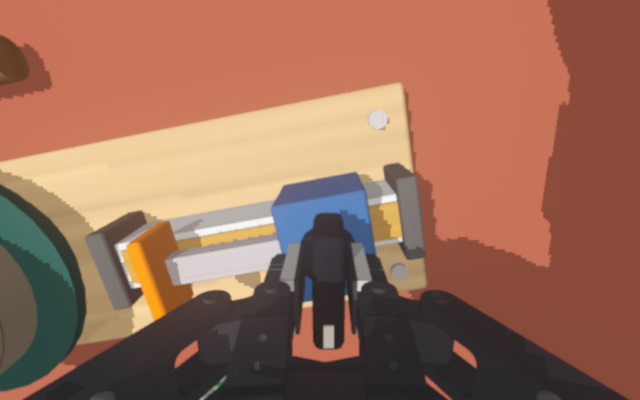

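The knob bar at u≈328 sits centred between the fingers (297..360). Closing fully now with a firm grip.

Request:
carry_out --pt "0 0 0 0 0 0" --pt "0 0 0 0 0 0" --pt "0 0 0 0 0 0" --pt "0 0 0 0 0 0" --pt "0 0 0 0 0 0" --pt "0 0 0 0 0 0" --pt "0 0 0 0 0 0" --pt "0 0 0 0 0 0" --jaw 1 --force 70

```text
t: 5.25
position: [516.5, 81.6, 118.5]
eef_rot: [0.061, 3.141, 0.002]
ft_force: [-1.5, 6.5, 3.4]
gripper_width: 0.14
grasp_force: 69.0
```

```bash
cat > st.py <<'E'
from h import *
from bench import robot
st=robot.state(); y=R.from_rotvec(st["eef_rot"]).as_matrix()[:,1]
p=np.load("jig.npy"); f=R.from_euler("z",-p[2]).apply(st["ft_force"])
print("t",st["t"],"pos",st["position"].round(2),"jig",unjig(p,st["position"]).round(2),"yaw",np.degrees(np.arctan2(y[1],y[0])).round(2),
"F",st["ft_force"].round(2),"Fjig",f.round(2),"M",st["torque"].round(3),"w",round(st["gripper_width"],3),"g",st["grasp_force"].round(1),"q",st["joint_pos"].round(2))
E
python3 st.py
```

```text
Traceback (most recent call last):
  File "st.py", line 6, in <module>
    "F",st["ft_force"].round(2),"Fjig",f.round(2),"M",st["torque"].round(3),"w",round(st["gripper_width"],3),"g",st["grasp_force"].round(1),"q",st["joint_pos"].round(2))
                                                                                                                 ^^^^^^^^^^^^^^^^^^^^^^^
AttributeError: 'float' object has no attribute 'round'
```

Request:
carry_out --pt "0 0.7 0 0 0 3.5" --pt "0 0 0.2 0 0 3.5" --pt "0 0 0.2 0 0 3.5" --pt "0 0 0.2 0 0 3.5" --pt "0 0 0.2 0 0 3.5" --pt "0 0 0.2 0 0 3.5" --pt "0 0 0.2 0 0 3.5" --pt "0 0 0.2 0 0 3.5"

```text
t: 6.25
position: [516.5, 81.5, 119.6]
eef_rot: [-0.702, 3.062, -0.001]
ft_force: [2.3, -0.2, -2.9]
gripper_width: 0.139
grasp_force: 68.3
```

```bash
sed -i 's/st\["grasp_force"\].round(1)/st["grasp_force"]/' st.py; python3 st.py
```

```text
t 6.25 pos [516.55  81.46 119.59] jig [[ -1.18 158.36]] yaw 115.84 F [ 2.34 -0.16 -2.92] Fjig [ 2.29 -0.5  -2.92] M [-0.291 -0.539 -0.1  ] w 0.139 g 68.3308732509613 q [ 0.16  0.32 -0.23  1.02 -0.   -0.29]
```

The knob is at about -0.31 rad, which is free. I'm sliding along the jig's -y, which is world (0.1415,-0.99).

Request:
carry_out --pt "0.7 -5 0 0 0 0" --pt "1.0 -7 0 0 0 0" --pt "1.0 -7 0 0 0 0" --pt "1.0 -7 0 0 0 0" --pt "1.0 -7 0 0 0 0" --pt "1.0 -7 0 0 0 0" --pt "0 0 0 0 0 0" --pt "0 0 0 0 0 0"

```text
t: 7.25
position: [522.5, 40.8, 119.7]
eef_rot: [-0.698, 3.063, -0.001]
ft_force: [6.0, 0.2, -8.0]
gripper_width: 0.134
grasp_force: 68.2
```

```bash
python3 st.py
```

```text
t 7.25 pos [522.5   40.84 119.66] jig [[ -1.05 117.31]] yaw 115.67 F [ 5.98  0.17 -7.97] Fjig [ 5.95 -0.68 -7.97] M [-0.115 -1.32  -0.002] w 0.134 g 68.18880915641785 q [ 0.08  0.32 -0.23  1.02 -0.   -0.37]
```

Request:
carry_out --pt "1.2 -5 -0.6 0 0 0" --pt "1.0 -7 0 0 0 0" --pt "1.0 -7 0 0 0 0" --pt "1.0 -7 0 0 0 0" --pt "1.0 -7 0 0 0 0" --pt "1.0 -7 0 0 0 0" --pt "0 0 0 0 0 0" --pt "0 0 0 0 0 0"

```text
t: 8.25
position: [528.6, 0.8, 119.5]
eef_rot: [-0.698, 3.062, -0.001]
ft_force: [0.5, -0.7, 5.5]
gripper_width: 0.145
grasp_force: 70.2
```

```bash
python3 st.py;  python3 - <<'E'
from h import *
from bench import robot
d={n:robot.snapshot(n) for n in("side","top")}
pickle.dump(d,open("s1.pkl","wb"))
p=np.load("jig.npy")
for n in d: print(n,proj(d[n],jig(p,[[0,72,129],[0,-23,94]])).round(0).tolist())
a=d["top"]["image"][160:240,230:400]; b=d["side"]["image"][160:280,270:380]
a=cv2.resize(a,(680,320),interpolation=cv2.INTER_CUBIC); b=cv2.resize(b,(257,280),interpolation=cv2.INTER_CUBIC)
o=np.zeros((600,680,3),np.uint8); o[:320]=a; 
b=cv2.resize(d["side"]["image"][180:250,260:400],(560,280),interpolation=cv2.INTER_CUBIC); o[320:,:560]=b
cv2.imwrite("pics/m1.png",o)
E
```

```text
t 8.25 pos [528.59   0.8  119.52] jig [[-0.7  76.81]] yaw 115.69 F [ 0.52 -0.69  5.46] Fjig [ 0.41 -0.76  5.46] M [-0.261 -0.123 -0.03 ] w 0.145 g 70.17951250076294 q [ 0.    0.33 -0.21  1.02 -0.   -0.45]
side [[305.0, 169.0], [320.0, 207.0]]
top [[277.0, 202.0], [321.0, 198.0]]
```

View pics/m1.png

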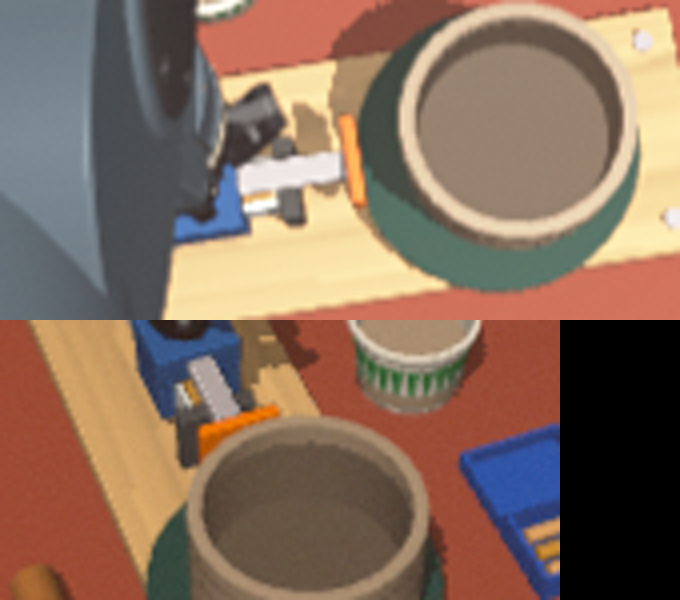

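The pad is at about crop (362,160), roughly 22 mm short of the bowl side. I'm advancing 15 mm and then looking through the wrist camera.

Request:
carry_out --pt "0.5 -3.7 0.3 0 0 0" --pt "0.55 -3.7 0 0 0 0" --pt "0.55 -3.7 0 0 0 0" --pt "0.5 -3.7 0 0 0 0" --pt "0 0 0 0 0 0" --pt "0 0 0 0 0 0" --pt "0 0 0 0 0 0" --pt "0 0 0 0 0 0"

```text
t: 9.35
position: [530.6, -13.1, 119.5]
eef_rot: [-0.7, 3.062, -0.0]
ft_force: [2.5, -0.3, 5.2]
gripper_width: 0.138
grasp_force: 70.3
```

```bash
python3 st.py;  python3 - <<'E'
from h import *
from bench import robot
s=robot.snapshot("wrist"); pickle.dump(s,open("w3.pkl","wb"))
p=np.load("jig.npy")
print(proj(s,jig(p,[[25,-38,94],[-25,-38,94],[0,-42.5,120],[0,-42.5,94]])).round(0).tolist())
cv2.imwrite("pics/w3.png",s["image"])
E
```

```text
t 9.35 pos [530.58 -13.15 119.54] jig [[-0.71 62.72]] yaw 115.74 F [ 2.47 -0.26  5.25] Fjig [ 2.41 -0.61  5.25] M [-0.229 -0.847 -0.087] w 0.138 g 70.29496192932129 q [-0.02  0.34 -0.21  1.03 -0.   -0.47]
[[109.0, 245.0], [124.0, 145.0], [64.0, 212.0], [106.0, 195.0]]
```

View pics/w3.png

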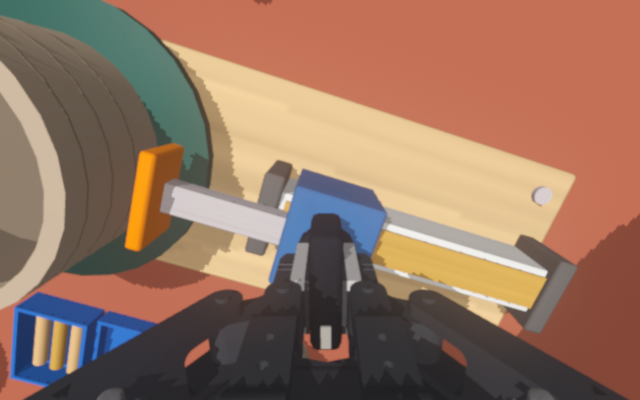

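The wrist view shows the pad's front top edge from about (142,152) to (127,246). The bowl wall is just left of it, with its outer rim edge passing near (63,200).

```bash
python3 - <<'E'
from h import *
s=pickle.load(open("w3.pkl","rb")); p=np.load("jig.npy")
print("pad",unjig(p,hit(s,[[144,152],[127,247]],94)).round(1).tolist())
print("pad back",unjig(p,hit(s,[[182,145],[140,249]],94)).round(1).tolist())
# bowl rim outer edge points, z=120
im=s["image"].astype(int); a=np.linspace(-.6,.6,13)
E2=[]
for bx in(0,3,6):
  for by in(-105,-108,-111):
    E2.append((bx,by,proj(s,jig(p,[[bx+65*np.sin(k),by+65*np.cos(k),120] for k in(-.4,0,.4)])).round(0).tolist()))
for e in E2:print(e)
for r in(150,170,190,210,230): print(r,[tuple(im[r,c]) and int(im[r,c].sum()) for c in range(30,100,3)])
E
```

```text
pad [[-24.8, -29.0], [23.3, -29.5]]
pad back [[-33.0, -13.4], [22.4, -23.3]]
(0, -105, [[64.0, 147.0], [71.0, 214.0], [52.0, 267.0]])
(0, -108, [[55.0, 145.0], [63.0, 212.0], [44.0, 265.0]])
(0, -111, [[47.0, 142.0], [55.0, 209.0], [37.0, 263.0]])
(3, -105, [[63.0, 155.0], [70.0, 221.0], [51.0, 273.0]])
(3, -108, [[55.0, 153.0], [62.0, 219.0], [44.0, 271.0]])
(3, -111, [[46.0, 150.0], [54.0, 216.0], [36.0, 269.0]])
(6, -105, [[62.0, 163.0], [69.0, 228.0], [50.0, 279.0]])
(6, -108, [[54.0, 160.0], [61.0, 226.0], [43.0, 277.0]])
(6, -111, [[46.0, 158.0], [54.0, 223.0], [36.0, 275.0]])
150 [381, 477, 555, 557, 557, 557, 556, 557, 527, 261, 259, 258, 258, 258, 257, 256, 258, 214, 255, 256, 251, 254, 253, 251]
170 [380, 380, 381, 492, 555, 555, 555, 555, 555, 555, 438, 255, 256, 254, 254, 252, 253, 252, 229, 247, 251, 251, 252, 253]
190 [382, 382, 382, 382, 402, 552, 555, 557, 555, 555, 555, 534, 259, 255, 253, 254, 254, 254, 253, 220, 252, 252, 252, 253]
210 [382, 382, 382, 382, 403, 551, 555, 555, 555, 555, 555, 536, 261, 253, 253, 254, 254, 253, 254, 223, 255, 254, 253, 252]
230 [382, 380, 382, 395, 551, 555, 554, 556, 554, 554, 554, 455, 254, 251, 254, 253, 254, 241, 247, 249, 252, 252, 251, 252]
```

Estimated gap is 10–13 mm. I'm advancing 7 mm, then creeping in.

Request:
carry_out --pt "0.4 -1.75 0.4 0 0 0" --pt "0.3 -1.75 0 0 0 0" --pt "0.3 -1.7 0 0 0 0" --pt "0.2 -1.7 0 0 0 0" --pt "0 0 0 0 0 0" --pt "0 0 0 0 0 0" --pt "0 0 0 0 0 0" --pt "0 0 0 0 0 0"

```text
t: 10.4
position: [531.6, -20.3, 119.6]
eef_rot: [0.699, -3.062, 0.0]
ft_force: [5.3, 0.4, -3.1]
gripper_width: 0.137
grasp_force: 69.2
```

```bash
cat >> st.py <<'E'
s=robot.snapshot("wrist"); im=s["image"].astype(int)
o=[]
for r in(190,200,210):
    row=im[r]; org=np.where((row[90:200,2]>180)&(row[90:200,0]<90)&(row[90:200,1]<170))[0]
    br=np.where(row[:130].sum(1)>450)[0]
    o.append((r,"pad",int(org[0])+90 if len(org) else None,"rim",int(br[-1]) if len(br) else None))
print(o); cv2.imwrite("pics/last.png",s["image"])
E
python3 st.py
```

```text
t 10.4 pos [531.58 -20.27 119.59] jig [[-0.73 55.52]] yaw 115.73 F [ 5.3   0.35 -3.05] Fjig [ 5.3  -0.41 -3.05] M [-0.044 -1.213 -0.008] w 0.137 g 69.21801209449768 q [-0.04  0.34 -0.2   1.03 -0.   -0.49]
[(190, 'pad', 135, 'rim', 82), (200, 'pad', 134, 'rim', 83), (210, 'pad', 132, 'rim', 83)]
```

Request:
carry_out --pt "0.6 -0.5 -0.2 0 0 0" --pt "0.05 -0.3 0 0 0 0" --pt "0.05 -0.25 0 0 0 0" --pt "0.05 -0.2 0 0 0 0" --pt "0.03 -0.2 0 0 0 0" --pt "0.03 -0.2 0 0 0 0" --pt "0.03 -0.2 0 0 0 0" --pt "0.03 -0.2 0 0 0 0"

```text
t: 11.45
position: [532.1, -22.2, 119.5]
eef_rot: [0.699, -3.062, -0.0]
ft_force: [-2.9, 0.1, 3.9]
gripper_width: 0.135
grasp_force: 70.3
```

```bash
python3 st.py
```

```text
t 11.45 pos [532.08 -22.2  119.52] jig [[-0.51 53.54]] yaw 115.73 F [-2.86  0.14  3.94] Fjig [-2.81  0.55  3.94] M [0.067 0.621 0.044] w 0.135 g 70.3346049785614 q [-0.04  0.34 -0.2   1.03 -0.   -0.49]
[(190, 'pad', 135, 'rim', 87), (200, 'pad', 133, 'rim', 89), (210, 'pad', 132, 'rim', 88)]
```

Request:
carry_out --pt "0 -0.15 0 0 0 0" --pt "0.02 -0.15 0 0 0 0" --pt "0.02 -0.15 0 0 0 0" --pt "0.02 -0.15 0 0 0 0" --pt "0.02 -0.15 0 0 0 0" --pt "0.02 -0.15 0 0 0 0" --pt "0.02 -0.15 0 0 0 0" --pt "0.02 -0.15 0 0 0 0"

```text
t: 12.5
position: [532.3, -23.4, 119.5]
eef_rot: [0.699, -3.062, -0.0]
ft_force: [-2.6, 0.6, 5.4]
gripper_width: 0.142
grasp_force: 70.3
```

```bash
python3 st.py
```

```text
t 12.5 pos [532.26 -23.39 119.5 ] jig [[-0.5  52.35]] yaw 115.73 F [-2.6   0.64  5.42] Fjig [-2.48  1.    5.42] M [-0.019  0.566 -0.082] w 0.142 g 70.30784368515015 q [-0.04  0.34 -0.2   1.03 -0.   -0.49]
[(190, 'pad', 135, 'rim', 90), (200, 'pad', 133, 'rim', 92), (210, 'pad', 132, 'rim', 91)]
```

Request:
carry_out --pt "0.01 -0.1 0 0 0 0" --pt "0.01 -0.1 0 0 0 0" --pt "0.02 -0.1 0 0 0 0" --pt "0.01 -0.1 0 0 0 0" --pt "0.02 -0.1 0 0 0 0" --pt "0.01 -0.1 0 0 0 0" --pt "0.02 -0.1 0 0 0 0" --pt "0.01 -0.1 0 0 0 0"

```text
t: 13.55
position: [532.3, -23.6, 119.5]
eef_rot: [0.7, -3.062, -0.002]
ft_force: [-3.2, 5.0, 6.1]
gripper_width: 0.141
grasp_force: 70.4
```

```bash
python3 st.py
```

```text
t 13.55 pos [532.28 -23.61 119.52] jig [[-0.51 52.12]] yaw 115.75 F [-3.22  4.95  6.12] Fjig [-2.48  5.36  6.12] M [ 1.138  0.649 -0.045] w 0.141 g 70.38387894630432 q [-0.04  0.34 -0.2   1.03  0.   -0.49]
[(190, 'pad', 135, 'rim', 90), (200, 'pad', 134, 'rim', 92), (210, 'pad', 132, 'rim', 92)]
```

Contact: the reaction rose by about 4.4 N while the tool stalled. That is below the 6 N sliding limit, and the rim did not move. I'm easing the command back 0.45 mm, then turning clockwise through the free range.

Request:
carry_out --pt "-0.06 0.45 0 0 0 0" --pt "0 0 0 0 0 -2" --pt "0 0 -0.1 0 0 -2.5" --pt "0 0 -0.1 0 0 -2.5" --pt "0 0 -0.1 0 0 -2.5" --pt "0 0 -0.1 0 0 -2.5" --pt "0 0 -0.1 0 0 -2.5" --pt "0 0 -0.1 0 0 -2.5"

```text
t: 14.6
position: [532.2, -23.3, 118.7]
eef_rot: [0.235, -3.132, -0.002]
ft_force: [-3.6, 5.5, 1.9]
gripper_width: 0.139
grasp_force: 69.9
```

```bash
python3 st.py
```

```text
t 14.6 pos [532.16 -23.3  118.67] jig [[-0.59 52.44]] yaw 98.6 F [-3.56  5.54  1.85] Fjig [-2.74  5.99  1.85] M [ 0.953  0.667 -0.052] w 0.139 g 69.86437439918518 q [-0.04  0.34 -0.2   1.03  0.   -0.19]
[(190, 'pad', None, 'rim', 30), (200, 'pad', 141, 'rim', 41), (210, 'pad', 124, 'rim', 51)]
```

The side force stayed near 6 N, because the bar centre sits slightly off the TCP. I'm backing off before it can shove the bowl, and compensating while turning.

Request:
carry_out --pt "-0.04 0.3 0 0 0 0" --pt "-0.04 0.3 0 0 0 0" --pt "0 0 0 0 0 0" --pt "0 0.03 -0.05 0 0 -1" --pt "0 0.03 -0.05 0 0 -1" --pt "0 0.03 -0.05 0 0 -1" --pt "0 0.03 -0.05 0 0 -1" --pt "0 0 0 0 0 0"

```text
t: 15.65
position: [532.2, -23.1, 118.5]
eef_rot: [0.128, -3.138, 0.0]
ft_force: [-5.1, 0.9, -3.6]
gripper_width: 0.143
grasp_force: 69.1
```

```bash
python3 st.py
```

```text
t 15.65 pos [532.18 -23.1  118.51] jig [[-0.54 52.64]] yaw 94.66 F [-5.14  0.92 -3.56] Fjig [-4.95  1.64 -3.56] M [-1.000e-03  1.065e+00  3.000e-03] w 0.143 g 69.08384799957275 q [-0.04  0.34 -0.2   1.03 -0.   -0.12]
[(190, 'pad', None, 'rim', None), (200, 'pad', None, 'rim', 14), (210, 'pad', 145, 'rim', 27)]
```

Request:
carry_out --pt "-0.3 0 -0.05 0 0 -1" --pt "0 0.03 -0.05 0 0 -1" --pt "0 0.02 -0.05 0 0 -1" --pt "0 0.03 -0.05 0 0 -1" --pt "0 0.02 -0.05 0 0 -1" --pt "0 0.03 -0.05 0 0 -1" --pt "0 0.02 -0.05 0 0 -1" --pt "0 0.03 -0.05 0 0 -1"

```text
t: 16.7
position: [532.1, -22.9, 118.3]
eef_rot: [-0.091, -3.14, 0.0]
ft_force: [-4.0, -1.8, -11.0]
gripper_width: 0.137
grasp_force: 68.1
```

```bash
python3 st.py
```

```text
t 16.7 pos [532.13 -22.86 118.32] jig [[-0.55 52.88]] yaw 86.67 F [ -3.97  -1.82 -11.02] Fjig [ -4.19  -1.24 -11.02] M [-0.502  0.95   0.122] w 0.137 g 68.10475945472717 q [-0.04  0.34 -0.2   1.03 -0.    0.02]
[(190, 'pad', None, 'rim', None), (200, 'pad', None, 'rim', None), (210, 'pad', None, 'rim', None)]
```

A slight retreat is possible (Fy -1.2). I'm loosening 5°, nudging the pad back to light contact, then tightening with less compensation.

Request:
carry_out --pt "-0.2 0 0 0 0 1.7" --pt "0 0 0 0 0 1.7" --pt "0 0 0 0 0 1.6" --pt "0.01 -0.1 0 0 0 0" --pt "0.01 -0.1 0 0 0 0" --pt "0.02 -0.1 0 0 0 0" --pt "0.01 -0.1 0 0 0 0" --pt "0.02 -0.1 0 0 0 0"

```text
t: 17.75
position: [532.1, -23.1, 118.4]
eef_rot: [0.048, -3.141, -0.001]
ft_force: [-4.2, 3.8, -10.0]
gripper_width: 0.139
grasp_force: 68.4
```

```bash
python3 st.py
```

```text
t 17.75 pos [532.12 -23.1  118.41] jig [[-0.59 52.65]] yaw 91.74 F [ -4.23   3.76 -10.02] Fjig [ -3.66   4.33 -10.02] M [0.525 0.979 0.044] w 0.139 g 68.4360122680664 q [-0.04  0.34 -0.2   1.03  0.   -0.07]
[(190, 'pad', None, 'rim', None), (200, 'pad', None, 'rim', None), (210, 'pad', None, 'rim', 4)]
```

Request:
carry_out --pt "-0.02 0.15 -0.2 0 0 0" --pt "0 0.02 -0.1 0 0 -1.2" --pt "0 0.02 -0.1 0 0 -1.2" --pt "0 0.02 -0.1 0 0 -1.2" --pt "0 0.02 -0.1 0 0 -1.2" --pt "0 0.02 -0.1 0 0 -1.2" --pt "0 0.02 -0.1 0 0 -1.2" --pt "0 0.02 -0.1 0 0 -1.2"

```text
t: 18.8
position: [532.2, -22.9, 118.2]
eef_rot: [0.183, 3.136, 0.0]
ft_force: [-8.8, 0.9, 3.0]
gripper_width: 0.139
grasp_force: 70.4
```

```bash
python3 st.py
```

```text
t 18.8 pos [532.2  -22.92 118.21] jig [[-0.49 52.81]] yaw 83.31 F [-8.82  0.93  3.01] Fjig [-8.6   2.17  3.01] M [0.276 1.902 0.355] w 0.139 g 70.42892932891846 q [-0.04  0.34 -0.21  1.02  0.    0.07]
[(190, 'pad', None, 'rim', None), (200, 'pad', None, 'rim', None), (210, 'pad', None, 'rim', None)]
```

Request:
carry_out --pt "-0.4 0 0 0 0 0" --pt "-0.3 0 0 0 0 0" --pt "0 0 0 0 0 0" --pt "0 0 0 0 0 0" --pt "0 0 0 0 0 0" --pt "0 0 0 0 0 0" --pt "0 0 0 0 0 0" --pt "0 0 0 0 0 0"

```text
t: 19.85
position: [532.1, -22.9, 118.2]
eef_rot: [0.182, 3.135, 0.0]
ft_force: [-4.6, 3.6, 6.6]
gripper_width: 0.14
grasp_force: 70.8
```

```bash
python3 st.py;python3 st.py;python3 st.py
```

```text
t 19.85 pos [532.06 -22.94 118.19] jig [[-0.63 52.82]] yaw 83.34 F [-4.64  3.6   6.55] Fjig [-4.08  4.22  6.55] M [0.493 0.94  0.243] w 0.14 g 70.75291514396667 q [-0.04  0.34 -0.21  1.02  0.    0.07]
[(190, 'pad', None, 'rim', None), (200, 'pad', None, 'rim', None), (210, 'pad', None, 'rim', None)]
t 19.9 pos [532.08 -22.91 118.19] jig [[-0.61 52.84]] yaw 83.34 F [-4.04  3.57  6.02] Fjig [-3.5   4.11  6.02] M [0.436 0.886 0.222] w 0.141 g 70.75246810913086 q [-0.04  0.34 -0.21  1.02  0.    0.07]
[(190, 'pad', None, 'rim', None), (200, 'pad', None, 'rim', None), (210, 'pad', None, 'rim', None)]
t 19.95 pos [532.03 -22.92 118.17] jig [[-0.66 52.84]] yaw 83.34 F [-3.82  3.45  5.9 ] Fjig [-3.3   3.96  5.9 ] M [0.543 0.848 0.256] w 0.142 g 70.75251817703247 q [-0.04  0.34 -0.21  1.02  0.    0.07]
[(190, 'pad', None, 'rim', None), (200, 'pad', None, 'rim', None), (210, 'pad', None, 'rim', None)]
```

Torque is about 0.24 N m, so the knob has bitten but is not firm yet. Turning another 3.5°.

Request:
carry_out --pt "-0.2 0.02 0 0 0 -0.7" --pt "-0.2 0.02 0 0 0 -0.7" --pt "0 0.02 0 0 0 -0.7" --pt "0 0 0 0 0 -0.7" --pt "0 0 0 0 0 -0.7" --pt "0 0 0 0 0 0" --pt "0 0 0 0 0 0" --pt "0 0 0 0 0 0"

```text
t: 21.0
position: [532.0, -22.8, 118.2]
eef_rot: [0.278, 3.127, 0.001]
ft_force: [0.0, 2.6, 5.5]
gripper_width: 0.137
grasp_force: 70.8
```

```bash
python3 st.py;python3 st.py|head -1;python3 st.py|head -1
```

```text
t 21.0 pos [531.98 -22.83 118.17] jig [[-0.7  52.93]] yaw 79.84 F [0.02 2.62 5.51] Fjig [0.39 2.59 5.51] M [0.594 0.172 0.345] w 0.137 g 70.83241939544678 q [-0.04  0.34 -0.21  1.02  0.    0.13]
[(190, 'pad', None, 'rim', None), (200, 'pad', None, 'rim', None), (210, 'pad', None, 'rim', None)]
t 21.05 pos [531.98 -22.84 118.18] jig [[-0.7  52.92]] yaw 79.83 F [-0.66  4.43  5.65] Fjig [-0.02  4.48  5.65] M [0.603 0.193 0.318] w 0.142 g 70.83274841308594 q [-0.04  0.34 -0.21  1.02  0.    0.13]
t 21.1 pos [531.97 -22.85 118.18] jig [[-0.71 52.91]] yaw 79.83 F [-0.98  4.04  6.03] Fjig [-0.39  4.13  6.03] M [0.636 0.202 0.364] w 0.143 g 70.83115696907043 q [-0.04  0.34 -0.21  1.02  0.    0.13]
```

Torque is about 0.34 N m, which is firm without forcing. Releasing and rising.

Request:
carry_out --pt "0 0 0 0 0 0" --pt "0 0 0 0 0 0" --pt "0 0 0 0 0 0" --pt "0 0 0 0 0 0" --pt "0 0 0 0 0 0" --pt "0 0 0 0 0 0" --pt "0 0 0 0 0 0" --pt "0 0 0 0 0 0" --jaw 0.3

```text
t: 22.15
position: [531.0, -23.0, 117.5]
eef_rot: [-0.278, -3.129, -0.0]
ft_force: [-0.6, 0.5, -0.2]
gripper_width: 0.35
grasp_force: 0.0
```

Request:
carry_out --pt "0 0 10 0 0 0" --pt "0 0 15 0 0 0" --pt "0 0 15 0 0 0" --pt "0 0 15 0 0 0" --pt "0 0 15 0 0 0" --pt "-10 0 15 0 0 0" --pt "-10 0 10 0 0 0" --pt "0 0 0 0 0 0"

```text
t: 23.15
position: [510.6, -23.0, 213.4]
eef_rot: [0.278, 3.128, 0.0]
ft_force: [-0.1, -0.6, 0.4]
gripper_width: 0.352
grasp_force: 0.0
```

```bash
python3 st.py|head -1; python3 - <<'E'
from h import *
from bench import robot
s=robot.snapshot("wrist"); pickle.dump(s,open("w4.pkl","wb"))
p=np.load("jig.npy")
u=proj(s,jig(p,[[0,-42.5,94],[0,52.5,129],[0,-42.5,120]])).round(0);print(u.tolist())
c=u[0].astype(int); x0=max(0,c[0]-70);y0=max(0,c[1]-70)
a=cv2.resize(s["image"][y0:y0+140,x0:x0+190],None,fx=4,fy=4,interpolation=cv2.INTER_CUBIC);print(x0,y0,a.shape)
cv2.imwrite("pics/w4.png",a)
E
```

```text
t 23.15 pos [510.59 -22.98 213.39] jig [[-21.9   55.82]] yaw 79.83 F [-0.06 -0.62  0.39] Fjig [-0.15 -0.61  0.39] M [-0.02   0.021  0.017] w 0.352 g 0.0 q [-0.04  0.24 -0.09  1.24 -0.    0.13]
[[217.0, 264.0], [331.0, 248.0], [205.0, 281.0]]
147 194 (560, 760, 3)
```

View pics/w4.png

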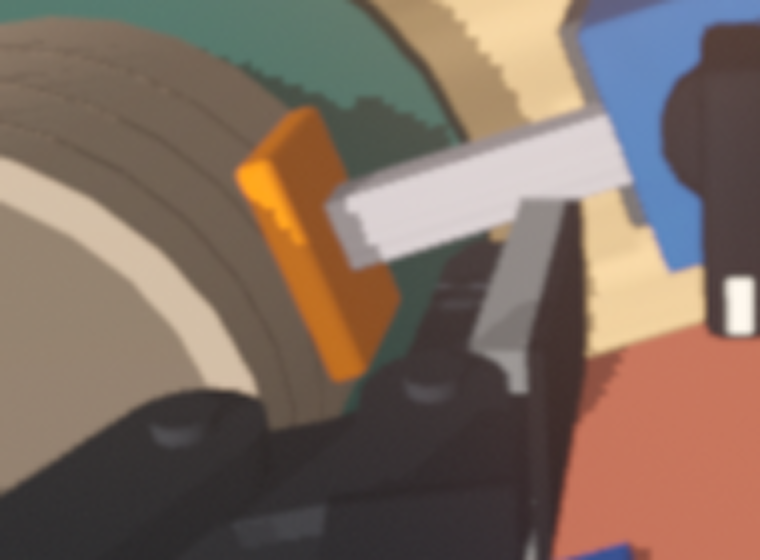

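The released view shows the orange pad's front edge, crop (240,175)-(340,380), lying against the bowl wall with no visible gap. Next is a numeric check that the bowl stayed put.

```bash
python3 - <<'E'
from h import *
from bench import robot
d=pickle.load(open("s0.pkl","rb")); d1=pickle.load(open("s1.pkl","rb"))
for n,(x0,y0,x1,y1) in dict(side=(305,222,370,270),top=(335,160,392,222)).items():
    s=robot.snapshot(n)["image"]
    g=lambda i:cv2.cvtColor(i,cv2.COLOR_BGR2GRAY)[y0:y1,x0:x1].astype(np.float32)
    a=g(d[n]["image"])
    for q in(d1[n]["image"],s):
        b=g(q); print(n,cv2.phaseCorrelate(a,b,cv2.createHanningWindow(a.shape[::-1],cv2.CV_32F)),np.abs(a-b).mean())
E
```

```text
side ((0.04633825868101127, -0.040025166197377615), 1.018538250691361) 4.065064
side ((0.07031826812427511, -0.009130000788566406), 1.0104613690464586) 3.5099359
top ((-0.012249466793132768, -0.03094039014180794), 0.9591138929128646) 5.1273346
top ((0.02273374458768984, -0.030493667392150314), 0.9858907627562682) 6.9295416
```

The bowl moved less than 0.1 px. Handing in.

```bash
python3 -c "
from bench import robot
print(robot.job_done())"
```

```text
the job is handed in; nothing more can be done
None
```

I unlocked the rest, slid it until its pad lightly touched the bowl, and locked it firm at about 0.34 N m; the bowl shifted less than 0.1 px in the side and top images, and the job was handed in with about 23 s used (no verdict was shown).

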